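# Eject a pressed tile from the bench press and lay it out to dry

## Robot

A 6-joint arm with a two-finger parallel gripper is mounted at the origin on a cart in front of the work surface, level with it; the furniture and walls round the work are solid. World frame = base frame: x ahead of the robot, y to its left, z up, the work surface at z = 0. Lengths are in mm, angles in rad, forces in N, time in s.
With the tool pointing down it reaches from about 425 to 950 mm from the base axis. Payload 14.7 kg.
Tool frame: the origin (TCP) lies midway between the tips of the shut fingers; the grasp point (between the pads) lies 19 mm behind it (manip.grasp_offset is the distance from the TCP to the grasp point, in mm); z points along the fingers, y is the line along which they close (so a half turn about z gives the same grasp; the last joint's range is limited). The gripper opens to 85 mm and grips with 20 to 120 N. Pads are 22 mm wide; open, the fingers measure 114 mm over their backs; the gripper's body (76 mm by 85 mm) begins 54 mm behind the grasp point. The pads swing forward as they close: fully open they stand 13 mm farther back than shut.
Start: joints at [-0.047, 0.48, 1.596, -0, 1.065, -0.047], TCP at [649.994, 0.021, 231.297] pointing down, gripper open.
Joint ranges: [-2.75, 2.75], [-0.82, 2.05], [0.23, 2.67], [-1.56, 4.7], [0.09, 2.69], [-2.92, 2.92]. Speed limits (rad/s): [1.89, 1.89, 2.39, 3.01, 3.01, 3.01].

## Interface

Orientations are given as [roll, pitch, yaw] about the fixed x, y, z axes, in that order (R = Rz(yaw) Ry(pitch) Rx(roll)).
In Python, from station import monitor, eyes, manip gives the robot as it stands.
- The arm moves only by the tool play_rows, never from a script. Its argument "series" is a list of rows, each an object of numbers: "dx", "dy", "dz": the shift along the world's x, y, z in mm; "wx", "wy", "wz": the turn, a rotation vector about the world's x, y, z in degrees; "hand": the opening, from 0 (shut) to 1 (fully open). In form: [{"dx": .., "dy": .., "dz": .., "wx": .., "wy": .., "wz": .., "hand": ..}, ...]. A call has 1 to 12 rows; each row shifts and turns the commanded pose from where the row before left it; what a row does not reach is not made up. A row lasts 1/12 s, in which the tool goes at most 41.7 mm and 7.16 degrees, less where a joint would pass 70% of its speed; a pose out of reach is approached as far as the arm can. A call is refused whole if a number of a shift passes 41.7 or a number of a turn 7.16, either way. A call with a gripper value outside its range is refused whole. The fingers move at their own pace and stop on an object; "grip_force" is the grip in N (left out, the last holds). Time passes only in rows, so rows that do not move let the fingers close. It gives the time, the measured TCP pose, the force, the opening and the grip force at its end, in the units of the state.
- monitor.get_obs(): the state, without advancing time (a new reading comes with each control period).
- eyes.get_image(name): name is "scene" or "side" or "wrist"; returns a dict with "pixels" (420x560x3 uint8, red, green, blue), "K" (3x3 intrinsics, pixels), "k1" (the pictures are not rectified: a ray, as slopes to the right and down, at radius r is drawn at 1 + k1 r^2 times it, then the intrinsics apply), "pose" (4x4, takes a point from camera to world coordinates). Camera axes: x right, y down, z forward; pixel columns grow to the right and rows downward; lengths in mm; the calibration is good to about 2 mm. A picture is of the moment at which its call begins. There is no depth.
- manip.close_job(): hands the job in; it is judged then, once.
The state is a dict: "time": time; "joint_positions": joint angles; "dq": joint speeds; "tau": joint torques, N m; "eef_pos": TCP position; "tcp_rot": TCP orientation; "ft_force": force on the tool from outside, world axes, zero at the start; "wrist_torque": the same for the moment, N m; "grip_width": opening from 0.0 (shut) to 1.0 (fully open); "grip_force": force on a finger pad.
Only numpy, scipy, OpenCV 4.12 (cv2) and the standard library are available. Lean on these libraries where they do the work, as an engineer would, in place of code of your own. Each camera call takes 0.05 s, during which the arm holds its last target. There are 200 camera calls.

## Task

A freshly pressed clay tile sits sunk in the die of the bench tile press. Swing the folded grip of the press's crank up until it snaps upright (folded, it locks the crank), wind the crank round to its stop so that the ejector pushes the tile up, then lift the tile out of the die and lay it, face up as it is, on the middle of the one plaster bat that has no tile yet, lengthwise along the bat. Set it down gently rather than dropping it, and leave the other tiles and the things standing about undisturbed.

Things in the scene. Friction and masses are not known exactly. Their poses are not given: they have to be found in the camera images.
- press: Fixed bench tile press: grey base plate 335x140x12 mm, an aluminium die block (170x100, flat top 60 mm above the table) and beside it a round grey gearbox with the crank. Origin on the table under the die's centre; x along the die's length (crank on the -x side), y across, z up. The die's hexagonal opening has upright walls and is 1.5 mm larger than the tile all round.
- crank_axis (a point): Point on the crank's upright axis at the height of the crank arm, 75 mm above the table (150 mm from the die's centre towards press -x). The steel hub round it is 32 mm across and ends 80 mm above the table.
- crank (a joint): Crank angle: 0 at the start, 2.0 rad at its stop, growing anticlockwise seen from above. At 0 the arm points from the axis to press +y. Light friction (about 2 N at the grip); stays where it is left. Locked while the grip is folded (the grip's tang then lies in a fork on the gearbox). Each radian lifts the ejector 6 mm.
- grip (a joint): Swing of the folding grip about its level hinge at the end of the crank arm: 0 folded flat (lying over the arm, pointing from the hinge inwards across the crank axis), 1.571 upright. An over-centre spring holds it at either end and snaps it over past the middle; swinging it takes about 2 to 3 N at the grip point.
- grip_hinge (a point): Middle of the grip's hinge, 55 mm from the crank axis and 90 mm above the table. The fork that holds the folded grip's tang stands just outside it at home (63 to 76 mm from the axis towards press +y, 99 mm high).
- grip_point (a point): Where to pinch the grip: on the axis of its round black sleeve (17 to 19 mm thick, turning freely), 65 mm from the hinge (the sleeve covers 19 to 83 mm). 90 mm above the table when folded; straight above the hinge, 155 mm up, when upright. Folded, the hub and arm (up to 80 mm) lie just under the sleeve: keep the fingertips 82 mm or more above the table.
- ejector (a joint): Height of the ejector plate under the tile: 0 down, 0.012 m with the crank at its stop. The edge of the tile's face is then 9 mm above the die's top and its lowest 5.5 mm are still in the die.
- tile: The tile to take out: stiff clay-coloured hexagon, 124 mm long, with two parallel edges 66 mm long and 58 mm apart and pointed ends; 14.5 mm thick plus a low relief on its face (17 mm in all), 140 to 280 g. Origin at the centre of its underside, z up through its face, x along its length. At the start the edge of its face lies 3 mm below the die's top.
- bat_c: The plaster bat that has no tile at the start: white slab 146x86x18 mm, fixed on the wooden ware board; origin at the centre of its underside (22 mm above the table), x along its length. Its top is 40 mm above the table.
- bat_a: Bat of the same kind, already carrying a tile.
- bat_b: Bat of the same kind, already carrying a tile.
- tile_2: A finished tile of the same kind, lying on bat_a; leave it.
- tile_3: A finished tile of the same kind, lying on bat_b; leave it.
- ware_board: Fixed slatted wooden board 320x160 mm, 22 mm high, under the three bats, which lie side by side along it; origin on the table under its centre, y along its length.
- vase_short: Unfired vase, 75 mm thick and 270 mm high, standing behind the press and the ware board; origin at the centre of its foot.
- dot_cup: Dotted cup, 74 mm across and 116 mm high, standing in front; origin at the centre of its foot.
- bowl_a: Unfired bowl upside down, 135 mm across and 78 mm high, in front of the press; origin at the centre of its rim on the table.
- spray_bottle: Spray bottle, 206 mm high, to the right of the press; origin under its centre.
- wood_rib: Flat wooden rib 110x64x8 mm lying in front of the press; origin under its centre.
Things that resemble listed ones, but are neither listed nor needed, are in the scene too. Leave any black look-alike of the tile alone.

How it is judged:
By the outcome, as a careful person would: the job done as asked, in the order asked, and still so for the second after the job is handed in, with the robot touching nothing.
It also fails if it takes over 72 s, if anything falls off the work surface, if the arm or the gripper's body presses on something with over 40 N, if the wrist force passes 120 N, or if a joint passes its speed limit or range.

## Working session

There is one attempt and no reset: what is moved stays moved. The work goes in short steps, Python scripts to look and compute and a tool call to move; the robot and the scene stay as the last step left them, time stands still between calls to the robot, and variables do not carry over. Pictures are saved under pics/ and viewed, at most 10 in all, crops included, and the job is handed in when it is done.

Besides the shell and the picture viewer there is one more tool, called after "Request:" as name(argument=value, ...), one argument or row to a line, values as JSON. play_rows: Moves the arm, as the interface text tells. Its arguments: {"type":"object","properties":{"series":{"type":"array"},"grip_force":{"type":"number"}},"required":["series"]}

```bash
mkdir -p pics; cat > h.py <<'E'
import numpy as np, cv2
from station import monitor, eyes, manip
def grab(n,tag):
    d=eyes.get_image(n); np.savez(f'pics/{tag}.npz',**d); cv2.imwrite(f'pics/{tag}.png',np.asarray(d['pixels'])[:,:,::-1]); return d
def load(tag): return dict(np.load(f'pics/{tag}.npz'))
def ray(d,uv):
    uv=np.asarray(uv,float).reshape(-1,1,2); K=np.asarray(d['K'],float)
    n=cv2.undistortPoints(uv,K,np.array([float(d['k1']),0,0,0,0]),None,None,None) if 0 else cv2.undistortPoints(uv,K,np.array([float(d['k1']),0,0,0]))
    n=n.reshape(-1,2); T=np.asarray(d['pose']); r=np.c_[n,np.ones(len(n))]@T[:3,:3].T
    return T[:3,3],r
def plane(d,uv,z):
    o,r=ray(d,uv); return o+r*((z-o[2])/r[:,2])[:,None]
def proj(d,P):
    T=np.linalg.inv(np.asarray(d['pose'])); rv=cv2.Rodrigues(T[:3,:3])[0]
    return cv2.projectPoints(np.asarray(P,float).reshape(-1,1,3),rv,T[:3,3],np.asarray(d['K'],float),np.array([float(d['k1']),0,0,0]))[0].reshape(-1,2)
def tri(d1,p1,d2,p2):
    o1,r1=ray(d1,p1);o2,r2=ray(d2,p2);a=r1[0];b=r2[0]
    s=np.linalg.lstsq(np.c_[a,-b],o2-o1,rcond=None)[0];P=o1+s[0]*a;Q=o2+s[1]*b
    return (P+Q)/2,np.linalg.norm(P-Q)
E
python3 - <<'E'
from h import *
ds=[grab(n,n+'0') for n in('scene','side','wrist')]
for d in ds: print(np.round(d['pose'],2).tolist(), d['K'][0][0], d['k1'])
a,b,c=[np.asarray(d['pixels'])[:,:,::-1] for d in ds]
m=np.zeros((600,800,3),np.uint8); m[:300,:400]=cv2.resize(a,(400,300));m[:300,400:]=cv2.resize(b,(400,300));m[300:,:400]=cv2.resize(c,(400,300))
cv2.imwrite('pics/m0.png',m)
o=monitor.get_obs();print(o)
E
```

```text
[[0.67, -0.54, 0.51, -296.35], [-0.75, -0.48, 0.46, -795.36], [0.0, -0.69, -0.72, 1185.58], [0.0, 0.0, 0.0, 1.0]] 451.0841986534442 -0.03940379645189511
[[-0.95, -0.2, 0.25, 103.46], [-0.32, 0.59, -0.74, 1098.84], [-0.0, -0.78, -0.62, 1087.59], [0.0, 0.0, 0.0, 1.0]] 445.51780112506447 -0.0766617534878867
[[1.0, 0.0, -0.0, 649.64], [0.0, -0.95, -0.31, 82.23], [-0.0, 0.31, -0.95, 372.31], [0.0, 0.0, 0.0, 1.0]] 347.3093637311433 -0.06962327436797515
{'time': 0.15, 'joint_positions': array([-4.66120777e-02,  4.80723390e-01,  1.59671145e+00, -6.59855699e-06,
        1.06509900e+00, -4.66106252e-02]), 'dq': array([-0.00045697, -0.00256303, -0.00244864,  0.00071706,  0.00141788,
        0.00040294]), 'tau': array([-4.27572886e-04, -9.51149726e+01, -4.30458927e+01, -2.65440685e-04,
        8.19593843e-03, -1.37463962e-04]), 'eef_pos': array([6.49695817e+02, 2.51747199e-02, 2.30803303e+02]), 'tcp_rot': array([-3.14065222e+00, -3.80900053e-05,  1.57079806e+00]), 'ft_force': array([-0.1458687 ,  0.24547021, -0.25607811]), 'wrist_torque': array([ 1.83764184e-02, -3.82006450e-05,  6.26346184e-02]), 'grip_force': 0.0, 'grip_width': 0.9958746641712329}
```

View pics/scene0.png

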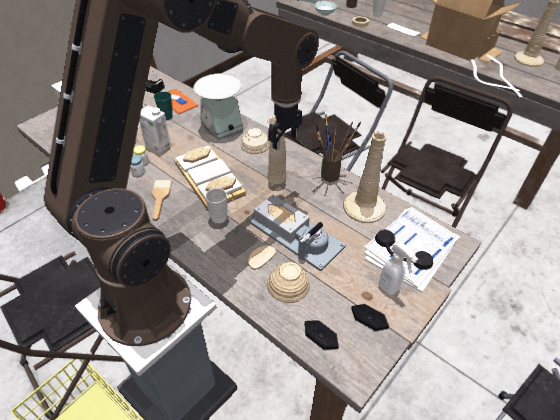

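View pics/side0.png

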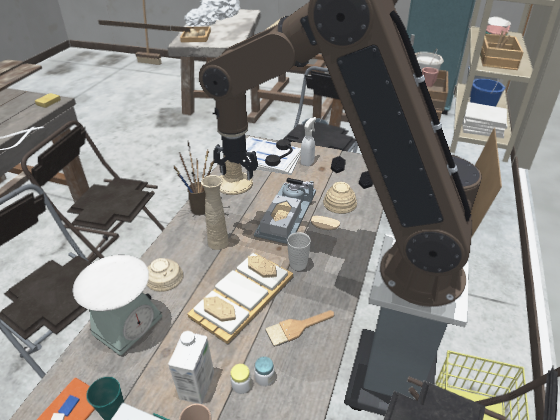

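```bash
python3 - <<'E'
from h import *
s=load('scene0');t=load('side0')
def crop(d,x,y,w,h,k): return cv2.resize(d['pixels'][y:y+h,x:x+w,::-1],None,fx=k,fy=k,interpolation=cv2.INTER_CUBIC)
m=np.zeros((600,800,3),np.uint8)
m[:300,:400]=crop(s,246,192,100,75,4);m[:300,400:]=crop(t,250,172,80,60,5)
m[300:,:400]=crop(s,170,135,100,75,4);m[300:,400:]=crop(t,185,245,114,86,3.5)[:300,:399].repeat(1,0) if 0 else cv2.resize(t['pixels'][247:337,183:303,::-1],(400,300))
cv2.imwrite('pics/c1.png',m)
print(plane(s,[(298,235)],40),plane(t,[(283,210)],40)); print('bats',plane(t,[(241,290),(264,265),(220,310)],40))
E
```

```text
[[ 500.71224366 -192.78626473   40.        ]] [[ 529.19145614 -120.41067955   40.        ]]
bats [[524.06634939 288.47838131  40.        ]
 [495.15267343 166.87599432  40.        ]
 [552.22200415 379.25646448  40.        ]]
```

View pics/c1.png

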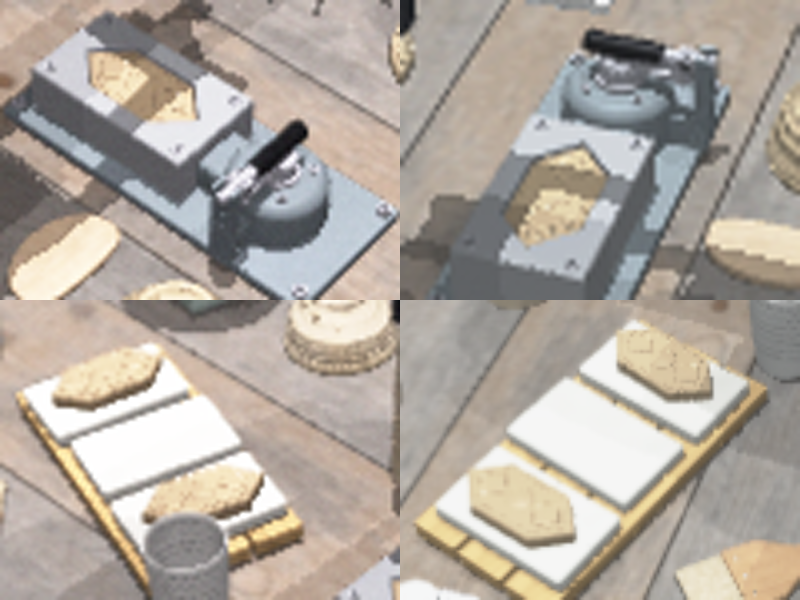

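```bash
python3 - <<'E'
from h import *
s=load('scene0');t=load('side0')
c=plane(s,np.array([(30,65),(85,12),(250,105),(178,165)])/4+[246,192],60);print(np.round(c,1),c.mean(0),[np.linalg.norm(c[i]-c[(i+1)%4]) for i in range(4)])
b=plane(s,np.array([(70,440),(205,395),(243,440),(112,492)])/4+[170,135-75],40);print(np.round(b,1),b.mean(0))
k=400/120
b=plane(t,(np.array([(572,377),(683,452),(624,503),(505,430)])-[400,300])/k+[183,247],40);print(np.round(b,1),b.mean(0),[np.linalg.norm(b[i]-b[(i+1)%4]) for i in range(4)])
p,e=tri(s,np.array([(302,130)])/4+[246,192],t,np.array([(585-400,38)])/5+[250,172]);print('grip end',p,e)
w=load('wrist0');print(w['K'],proj(w,[c.mean(0)]))
E
```

```text
[[ 478.4   -8.5   60. ]
 [ 559.6    0.6   60. ]
 [ 569.1 -181.6   60. ]
 [ 476.1 -179.9   60. ]] [520.82492406 -92.33631595  60.        ] [np.float64(81.76768719277447), np.float64(182.5109205212249), np.float64(93.01995217947325), np.float64(171.3843885993189)]
[[471.9 339.5  40. ]
 [606.3 291.3  40. ]
 [583.6 214.2  40. ]
 [449.2 252.8  40. ]] [527.76837368 274.44296714  40.        ]
[[576.3 218.5  40. ]
 [442.5 271.4  40. ]
 [471.3 343.1  40. ]
 [608.  300.4  40. ]] [524.54116565 283.35555565  40.        ] [np.float64(143.86285467346582), np.float64(77.24464229394486), np.float64(143.21602289633182), np.float64(87.84702055035733)]
grip end [ 555.30788846 -246.32970976   87.94254534] 1.7828218869951082
[[347.30936373   0.         284.09933146]
 [  0.         347.30936373 205.02193185]
 [  0.           0.           1.        ]] [[158.7270374  271.07135925]]
```

```bash
python3 - <<'E'
from h import *
s=load('scene0');t=load('side0')
print(np.round(plane(s,[(277,187),(217,220),(393,290),(288,293),(262,257)],0),0).tolist(),np.round(plane(t,[(219,245),(299,265),(307,163)],0),0).tolist())
print(tri(s,[(276,122)],t,[(212,180)]))
E
```

```text
[[663.0, 45.0, 0.0], [390.0, 90.0, 0.0], [551.0, -541.0, 0.0], [323.0, -302.0, 0.0], [374.0, -144.0, 0.0]] [[696.0, 92.0, 0.0], [399.0, 93.0, 0.0], [553.0, -516.0, 0.0]]
(array([696.34616346,  78.82466751, 269.52342594]), np.float64(5.964548252631618))
```

Request:
play_rows(
  series=[
    {"dx":-29,"dy":-27,"hand":1},
    {"dx":-29,"dy":-27},
    {"dx":-29,"dy":-27},
    {"dx":-29,"dy":-27},
    {"dx":-29,"dy":-27},
    {},
    {},
  ],
)

```text
schema error: expected keys dx, dy, dz, wx, wy, wz, hand
```

```bash
python3 - <<'E'
from h import *
d=grab('wrist','w1');cv2.imwrite('pics/w1b.png',cv2.resize(d['pixels'][:,:,::-1],(800,600),interpolation=cv2.INTER_CUBIC))
print(monitor.get_obs()['eef_pos'],np.round(d['pose'],3))
E
```

```text
[6.49757314e+02 2.43907695e-02 2.30893448e+02] [[ 1.00000e+00  0.00000e+00 -1.00000e-03  6.49674e+02]
 [ 0.00000e+00 -9.49000e-01 -3.14000e-01  8.22320e+01]
 [-1.00000e-03  3.14000e-01 -9.49000e-01  3.72390e+02]
 [ 0.00000e+00  0.00000e+00  0.00000e+00  1.00000e+00]]
```

View pics/w1b.png

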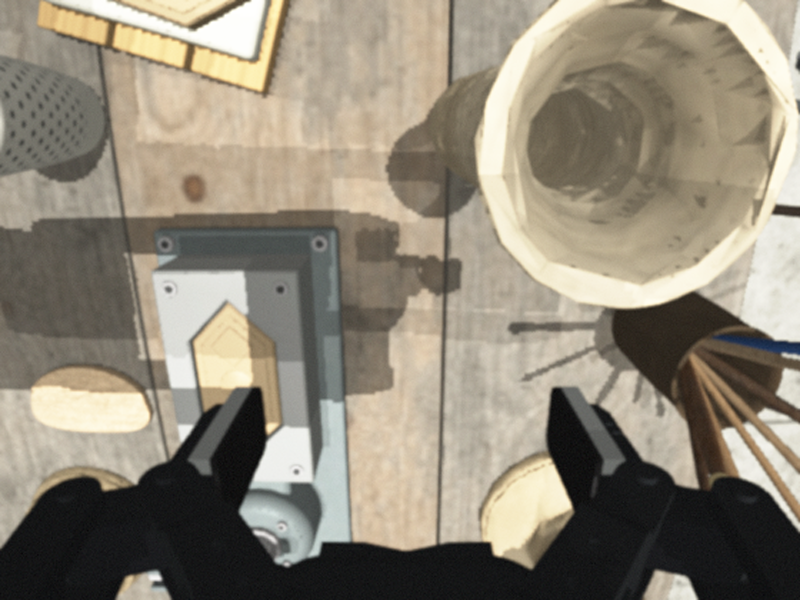

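Request:
play_rows(
  series=[
    {"dx":-28,"dy":-28,"dz":16,"wx":0,"wy":0,"wz":0,"hand":1},
    {"dx":-28,"dy":-28,"dz":16,"wx":0,"wy":0,"wz":0,"hand":1},
    {"dx":-28,"dy":-28,"dz":16,"wx":0,"wy":0,"wz":0,"hand":1},
    {"dx":-28,"dy":-28,"dz":16,"wx":0,"wy":0,"wz":0,"hand":1},
    {"dx":-28,"dy":-28,"dz":16,"wx":0,"wy":0,"wz":0,"hand":1},
    {"dx":0,"dy":0,"dz":0,"wx":0,"wy":0,"wz":0,"hand":1},
    {"dx":0,"dy":0,"dz":0,"wx":0,"wy":0,"wz":0,"hand":1},
  ],
)

```text
time: 0.78
eef_pos: [512.7, -138.0, 310.5]
tcp_rot: [3.14, 0.001, 1.568]
ft_force: [-0.2, 0.7, -0.3]
grip_width: 1.0
grip_force: 0.0
```

```bash
python3 - <<'E'
from h import *
d=grab('wrist','w2');cv2.imwrite('pics/w2b.png',cv2.resize(d['pixels'][:,:,::-1],(800,600),interpolation=cv2.INTER_CUBIC))
print(monitor.get_obs()['eef_pos'],np.round(d['pose'],3))
E
```

```text
[ 513.31628644 -137.03899501  309.76285716] [[ 1.00000e+00 -3.00000e-03  1.00000e-03  5.12548e+02]
 [-3.00000e-03 -9.49000e-01 -3.15000e-01 -5.56830e+01]
 [ 2.00000e-03  3.15000e-01 -9.49000e-01  4.52035e+02]
 [ 0.00000e+00  0.00000e+00  0.00000e+00  1.00000e+00]]
```

View pics/w2b.png

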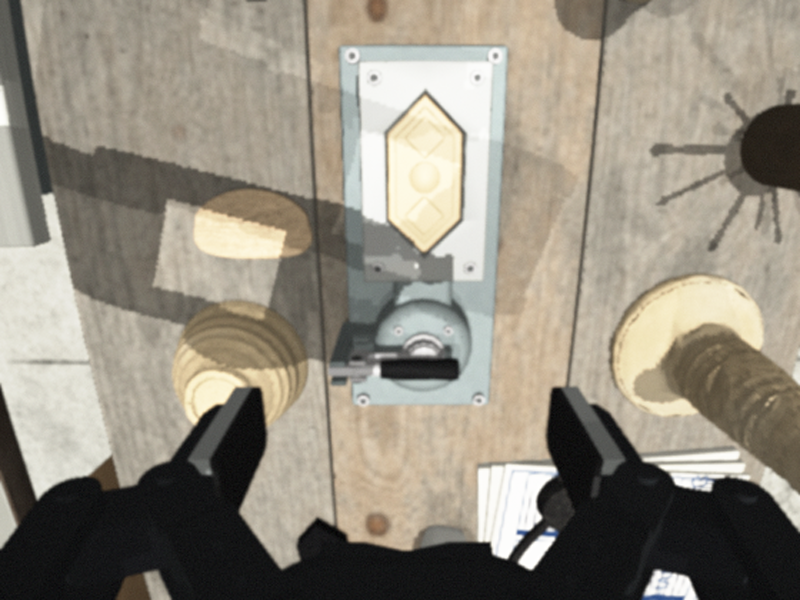

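```bash
python3 - <<'E'
from h import *
d=load('w2');f=0.7
hsv=cv2.cvtColor(d['pixels'],cv2.COLOR_RGB2HSV)
roi=np.zeros((420,560),np.uint8);roi[60:182,262:332]=1
m=((hsv[:,:,1]>55)&(hsv[:,:,0]<30)&(hsv[:,:,0]>8)).astype(np.uint8)*roi
c=max(cv2.findContours(m,0,2)[0],key=cv2.contourArea);h=cv2.convexHull(c);print('tile area',cv2.contourArea(h))
P=plane(d,h.reshape(-1,2),57)[:,:2].astype(np.float32)
r=cv2.minAreaRect(P);print(r); M=cv2.moments(P.reshape(-1,1,2));print(M['m10']/M['m00'],M['m01']/M['m00'])
m=((hsv[:,:,2]<60)).astype(np.uint8);k=np.zeros_like(m);k[245:270,262:324]=1;m*=k
c=max(cv2.findContours(m,0,2)[0],key=cv2.contourArea);print('grip px',cv2.minAreaRect(c));P=plane(d,c.reshape(-1,2),92)[:,:2].astype(np.float32);print(cv2.minAreaRect(P),P.min(0),P.max(0))
b=plane(d,np.array([(340,46),(507,46),(490,404),(350,404)])*f,12);print('base',b.round(1),b.mean(0))
t=plane(d,np.array([(358,62),(492,62),(483,281),(365,281)])*f,60);print('die',t.round(1),t.mean(0))
print('hub',plane(d,[(423*f,345*f)],78))
E
```

```text
tile area 4486.5
((527.376220703125, -90.55399322509766), (120.87793731689453, 58.30084991455078), 89.67776489257812)
527.386200853483 -91.08662349998546
grip px ((293.5, 258.0), (14.0, 53.0), 90.0)
((523.586181640625, -239.0722198486328), (17.979658126831055, 61.30099868774414), 88.89961242675781) [ 492.8274  -248.54239] [ 554.1595  -230.38493]
base [[ 459.8   10.7   12. ]
 [ 596.1   10.7   12. ]
 [ 598.  -320.7   12. ]
 [ 455.9 -320.    12. ]] [ 527.43712735 -154.82341837   12.        ]
die [[ 478.3   -7.6   60. ]
 [ 576.4   -7.6   60. ]
 [ 576.7 -175.5   60. ]
 [ 479.1 -175.2   60. ]] [527.63887232 -91.45993717  60.        ]
hub [[ 526.81296743 -224.91397442   78.        ]]
```

Request:
play_rows(
  series=[
    {"dx":2.3,"dy":-8.4,"dz":-12,"wx":0,"wy":0,"wz":7,"hand":1},
    {"dx":2.3,"dy":-8.4,"dz":-12,"wx":0,"wy":0,"wz":7,"hand":1},
    {"dx":2.3,"dy":-8.4,"dz":-12,"wx":0,"wy":0,"wz":7,"hand":1},
    {"dx":2.3,"dy":-8.4,"dz":-12,"wx":0,"wy":0,"wz":7,"hand":1},
    {"dx":2.3,"dy":-8.4,"dz":-12,"wx":0,"wy":0,"wz":7,"hand":1},
    {"dx":2.3,"dy":-8.4,"dz":-12,"wx":0,"wy":0,"wz":7,"hand":1},
    {"dx":2.3,"dy":-8.4,"dz":-12,"wx":0,"wy":0,"wz":7,"hand":1},
    {"dx":2.3,"dy":-8.4,"dz":-12,"wx":0,"wy":0,"wz":7,"hand":1},
    {"dx":2.3,"dy":-8.4,"dz":-12,"wx":0,"wy":0,"wz":7,"hand":1},
    {"dx":2.3,"dy":-8.4,"dz":-12,"wx":0,"wy":0,"wz":7,"hand":1},
    {"dx":2.3,"dy":-8.4,"dz":-12,"wx":0,"wy":0,"wz":7,"hand":1},
    {"dx":2.3,"dy":-8.4,"dz":-12,"wx":0,"wy":0,"wz":7,"hand":1},
  ],
)

```text
time: 1.83
eef_pos: [541.7, -236.5, 163.6]
tcp_rot: [3.141, -0.001, 3.044]
ft_force: [0.0, -0.7, 0.5]
grip_width: 1.001
grip_force: 0.0
```

Request:
play_rows(
  series=[
    {"dx":0,"dy":0,"dz":0,"wx":0,"wy":0,"wz":6,"hand":0.6},
    {"dx":0,"dy":0,"dz":0,"wx":0,"wy":0,"wz":0,"hand":0.6},
    {"dx":0,"dy":0,"dz":0,"wx":0,"wy":0,"wz":0,"hand":0.6},
    {"dx":0,"dy":0,"dz":0,"wx":0,"wy":0,"wz":0,"hand":0.6},
    {"dx":0,"dy":0,"dz":0,"wx":0,"wy":0,"wz":0,"hand":0.6},
  ],
)

```text
time: 2.25
eef_pos: [541.4, -236.9, 165.5]
tcp_rot: [-3.142, 0.0, 3.14]
ft_force: [-0.1, -0.6, -0.2]
grip_width: 0.6
grip_force: 0.0
```

```bash
python3 - <<'E'
from h import *
d=grab('wrist','w3');o=monitor.get_obs();print(o['eef_pos'],o['tcp_rot'],o['joint_positions'],o['grip_width'])
cv2.imwrite('pics/w3b.png',cv2.resize(d['pixels'][:,:,::-1],(800,600),interpolation=cv2.INTER_CUBIC))
E
```

```text
[ 541.3174464  -236.98431617  165.58144807] [-3.14147618e+00  3.92668018e-04  3.13996640e+00] [-4.63998460e-01  4.71646119e-01  1.80092557e+00  9.28869340e-05
  8.68617578e-01 -2.03322849e+00] 0.5965370115611696
```

View pics/w3b.png

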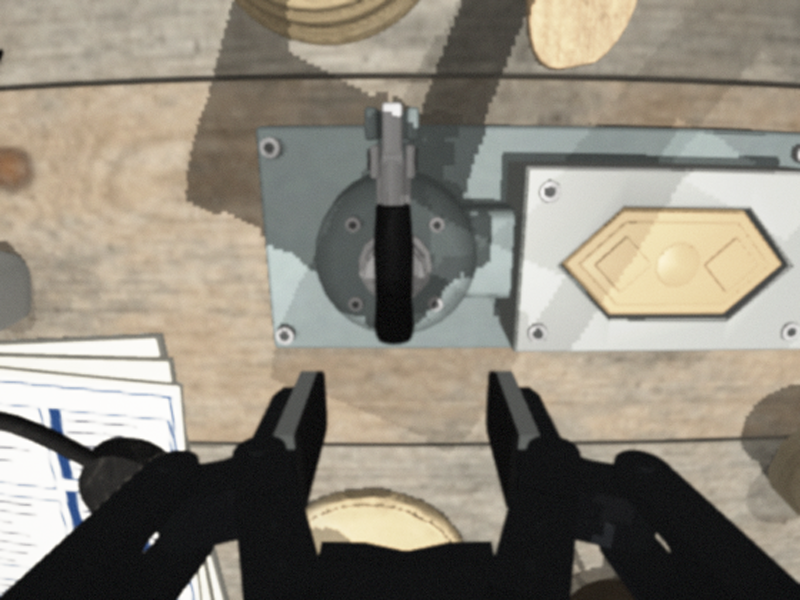

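```bash
python3 - <<'E'
from h import *
d=load('w3');f=.7;o=monitor.get_obs();T=o['eef_pos']
print('sleeve',plane(d,np.array([(393,207),(378,270),(411,270),(393,342)])*f,90).round(1))
hsv=cv2.cvtColor(d['pixels'],cv2.COLOR_RGB2HSV)
roi=np.zeros((420,560),np.uint8);roi[100:182,310:555]=1
m=((hsv[:,:,1]>55)&(hsv[:,:,0]<30)&(hsv[:,:,0]>8)).astype(np.uint8)*roi
h=cv2.convexHull(max(cv2.findContours(m,0,2)[0],key=cv2.contourArea))
print('tile',cv2.minAreaRect(plane(d,h.reshape(-1,2),57)[:,:2].astype(np.float32)))
# fingertips inner: which world y? intersect ray with x=TCPx plane
for p in [(325,373),(488,373),(300,375),(512,375)]:
    c,r=ray(d,[np.array(p)*f]);k=(T[0]-c[0])/r[0,0];print(p,(c+k*r[0]-T).round(1))
    print('  ',[ (c+r[0]*((z-c[2])/r[0,2])-T).round(1).tolist() for z in (T[2],T[2]+6,T[2]+12)])
E
```

```text
sleeve [[ 492.8 -240.9   90. ]
 [ 521.3 -248.    90. ]
 [ 521.4 -233.    90. ]
 [ 556.9 -241.5   90. ]]
tile ((510.74041748046875, -92.14678192138672), (27.05974769592285, 117.68795013427734), 0.21504546701908112)
(325, 373) [  0.  -26.7 -13.9]
   [[-7.2, -24.1, 0.0], [-10.4, -23.0, 6.0], [-13.5, -21.9, 12.0]]
(488, 373) [  0.   30.3 -13.7]
   [[-7.1, 27.8, 0.0], [-10.3, 26.7, 6.0], [-13.4, 25.6, 12.0]]
(300, 375) [  0.  -35.2 -12.4]
   [[-6.5, -32.2, 0.0], [-9.7, -30.8, 6.0], [-12.8, -29.3, 12.0]]
(512, 375) [  0.   38.4 -12.1]
   [[-6.4, 35.5, 0.0], [-9.5, 34.1, 6.0], [-12.7, 32.7, 12.0]]
```

Request:
play_rows(
  series=[
    {"dx":-0.6,"dy":-0.8,"dz":-16,"wx":0,"wy":0,"wz":0,"hand":0.5},
    {"dx":-0.6,"dy":-0.8,"dz":-16,"wx":0,"wy":0,"wz":0,"hand":0.5},
    {"dx":-0.6,"dy":-0.8,"dz":-16,"wx":0,"wy":0,"wz":0,"hand":0.5},
    {"dx":-0.6,"dy":-0.8,"dz":-16,"wx":0,"wy":0,"wz":0,"hand":0.5},
    {"dx":-0.4,"dy":-0.8,"dz":-12,"wx":0,"wy":0,"wz":0,"hand":0.5},
    {"dx":0,"dy":0,"dz":0,"wx":0,"wy":0,"wz":0,"hand":0.5},
    {"dx":0,"dy":0,"dz":0,"wx":0,"wy":0,"wz":0,"hand":0.5},
  ],
)

```text
time: 2.88
eef_pos: [538.0, -241.2, 89.2]
tcp_rot: [3.141, -0.001, 3.141]
ft_force: [0.4, -0.2, 0.4]
grip_width: 0.499
grip_force: 0.0
```

Request:
play_rows(
  series=[
    {"dx":0.5,"dy":0.2,"dz":-5,"wx":0,"wy":0,"wz":0,"hand":0.4},
    {"dx":0,"dy":0,"dz":0,"wx":0,"wy":0,"wz":0,"hand":0.3},
    {"dx":0,"dy":0,"dz":0,"wx":0,"wy":0,"wz":0,"hand":0.1},
    {"dx":0,"dy":0,"dz":0,"wx":0,"wy":0,"wz":0,"hand":0.1},
    {"dx":0,"dy":0,"dz":0,"wx":0,"wy":0,"wz":0,"hand":0.1},
    {"dx":0,"dy":0,"dz":0,"wx":0,"wy":0,"wz":0,"hand":0.1},
  ],
  grip_force=30,
)

```text
time: 3.38
eef_pos: [539.2, -241.9, 85.0]
tcp_rot: [-3.14, 0.001, -3.142]
ft_force: [-0.4, -5.4, 0.8]
grip_width: 0.189
grip_force: 29.2
```

Request:
play_rows(
  series=[
    {"dx":-0.6,"dy":0,"dz":8.5,"wx":0,"wy":0,"wz":0,"hand":0.1},
    {"dx":-1.7,"dy":0,"dz":8.4,"wx":0,"wy":0,"wz":0,"hand":0.1},
    {"dx":-2.8,"dy":0,"dz":8.1,"wx":0,"wy":0,"wz":0,"hand":0.1},
    {"dx":-3.8,"dy":0,"dz":7.7,"wx":0,"wy":0,"wz":0,"hand":0.1},
  ],
)

```text
time: 3.72
eef_pos: [530.9, -242.0, 118.2]
tcp_rot: [-3.14, 0.002, 3.142]
ft_force: [2.1, -4.8, -1.8]
grip_width: 0.195
grip_force: 29.3
```

Request:
play_rows(
  series=[
    {"dx":-4.8,"dy":0,"dz":7.1,"wx":0,"wy":0,"wz":0,"hand":0.1},
    {"dx":-5.6,"dy":0,"dz":6.4,"wx":0,"wy":0,"wz":0,"hand":0.1},
    {"dx":-6.4,"dy":0,"dz":5.6,"wx":0,"wy":0,"wz":0,"hand":0.1},
    {"dx":-7.1,"dy":0,"dz":4.8,"wx":0,"wy":0,"wz":0,"hand":0.1},
    {"dx":-7.7,"dy":0,"dz":3.8,"wx":0,"wy":0,"wz":0,"hand":0.1},
    {"dx":-8.1,"dy":0,"dz":2.8,"wx":0,"wy":0,"wz":0,"hand":0.1},
    {"dx":-8.4,"dy":0,"dz":1.7,"wx":0,"wy":0,"wz":0,"hand":0.1},
    {"dx":-8.5,"dy":0,"dz":0.6,"wx":0,"wy":0,"wz":0,"hand":0.1},
    {"dx":0,"dy":0,"dz":0,"wx":0,"wy":0,"wz":0,"hand":0.1},
    {"dx":0,"dy":0,"dz":0,"wx":0,"wy":0,"wz":0,"hand":0.1},
  ],
)

```text
time: 4.55
eef_pos: [476.0, -242.8, 152.9]
tcp_rot: [-3.138, 0.007, 3.141]
ft_force: [4.8, -0.9, 25.6]
grip_width: 0.183
grip_force: 28.3
```

```bash
python3 - <<'E'
from h import *
o=monitor.get_obs();print(o['eef_pos'],o['ft_force'],o['grip_width'])
d=grab('side','s4');e=grab('scene','c4')
m=np.zeros((500,800,3),np.uint8);m[:,:400]=cv2.resize(d['pixels'][130:255,240:340,::-1],(400,500));m[:,400:]=cv2.resize(e['pixels'][150:275,255:355,::-1],(400,500));cv2.imwrite('pics/v4.png',m)
E
```

```text
[ 476.01550026 -242.80522994  152.89601514] [ 4.84758621 -0.85956997 25.62415215] 0.18254977984611376
```

View pics/v4.png

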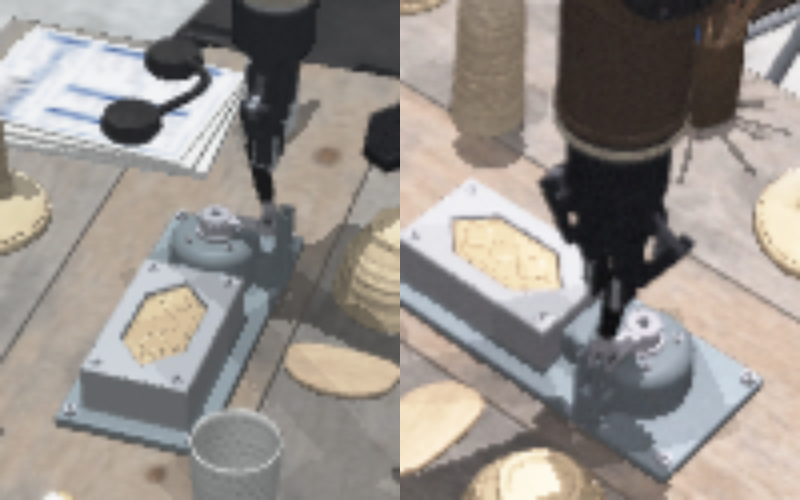

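Request:
play_rows(
  series=[
    {"dx":0,"dy":0,"dz":0,"wx":0,"wy":0,"wz":0,"hand":0.4},
    {"dx":0,"dy":0,"dz":0,"wx":0,"wy":0,"wz":0,"hand":0.4},
    {"dx":0,"dy":0,"dz":0,"wx":0,"wy":0,"wz":0,"hand":0.4},
    {"dx":0,"dy":0,"dz":0,"wx":0,"wy":0,"wz":0,"hand":0.4},
  ],
)

```text
time: 4.98
eef_pos: [473.1, -241.1, 149.9]
tcp_rot: [3.142, -0.0, 3.142]
ft_force: [-0.8, 0.3, -0.4]
grip_width: 0.395
grip_force: 0.0
```

Request:
play_rows(
  series=[
    {"dx":0,"dy":0,"dz":-8,"wx":0,"wy":0,"wz":0,"hand":0.4},
    {"dx":0,"dy":0,"dz":-8,"wx":0,"wy":0,"wz":0,"hand":0.4},
    {"dx":0,"dy":0,"dz":0,"wx":0,"wy":0,"wz":0,"hand":0.3},
    {"dx":0,"dy":0,"dz":0,"wx":0,"wy":0,"wz":0,"hand":0.1},
    {"dx":0,"dy":0,"dz":0,"wx":0,"wy":0,"wz":0,"hand":0.1},
    {"dx":0,"dy":0,"dz":0,"wx":0,"wy":0,"wz":0,"hand":0.1},
  ],
  grip_force=25,
)

```text
time: 5.48
eef_pos: [472.7, -241.6, 133.1]
tcp_rot: [-3.141, -0.001, -3.141]
ft_force: [-1.8, -7.7, -12.9]
grip_width: 0.205
grip_force: 24.7
```

Request:
play_rows(
  series=[
    {"dx":0.8,"dy":-9.1,"dz":0,"wx":0,"wy":0,"wz":0,"hand":0.1},
    {"dx":2.3,"dy":-8.9,"dz":0,"wx":0,"wy":0,"wz":0,"hand":0.1},
    {"dx":3.7,"dy":-8.4,"dz":0,"wx":0,"wy":0,"wz":0,"hand":0.1},
    {"dx":5,"dy":-7.6,"dz":0,"wx":0,"wy":0,"wz":0,"hand":0.1},
    {"dx":6.2,"dy":-6.7,"dz":0,"wx":0,"wy":0,"wz":0,"hand":0.1},
    {"dx":7.3,"dy":-5.6,"dz":0,"wx":0,"wy":0,"wz":0,"hand":0.1},
  ],
)

```text
time: 5.98
eef_pos: [498.5, -288.4, 133.3]
tcp_rot: [3.141, -0.001, 3.141]
ft_force: [-4.5, 0.4, -17.1]
grip_width: 0.201
grip_force: 25.2
```

Request:
play_rows(
  series=[
    {"dx":8.1,"dy":-4.3,"dz":0,"wx":0,"wy":0,"wz":0,"hand":0.1},
    {"dx":8.7,"dy":-2.9,"dz":0,"wx":0,"wy":0,"wz":0,"hand":0.1},
    {"dx":9,"dy":-1.4,"dz":0,"wx":0,"wy":0,"wz":0,"hand":0.1},
    {"dx":9.2,"dy":0.1,"dz":0,"wx":0,"wy":0,"wz":0,"hand":0.1},
    {"dx":9,"dy":1.6,"dz":0,"wx":0,"wy":0,"wz":0,"hand":0.1},
    {"dx":8.6,"dy":3.1,"dz":0,"wx":0,"wy":0,"wz":0,"hand":0.1},
    {"dx":0,"dy":0,"dz":0,"wx":0,"wy":0,"wz":0,"hand":0.1},
    {"dx":0,"dy":0,"dz":0,"wx":0,"wy":0,"wz":0,"hand":0.1},
  ],
)

```text
time: 6.65
eef_pos: [551.7, -291.6, 133.6]
tcp_rot: [-3.141, -0.0, -3.141]
ft_force: [-5.3, -8.2, -21.5]
grip_width: 0.204
grip_force: 27.4
```

Request:
play_rows(
  series=[
    {"dx":2.5,"dy":1.2,"dz":0,"wx":0,"wy":0,"wz":0,"hand":0.1},
    {"dx":0,"dy":0,"dz":0,"wx":0,"wy":0,"wz":0,"hand":0.1},
    {"dx":0,"dy":0,"dz":0,"wx":0,"wy":0,"wz":0,"hand":0.1},
  ],
)

```text
time: 6.9
eef_pos: [552.7, -290.9, 133.5]
tcp_rot: [-3.14, -0.002, -3.141]
ft_force: [-14.0, -13.1, -17.6]
grip_width: 0.205
grip_force: 30.4
```

Request:
play_rows(
  series=[
    {"dx":0,"dy":0,"dz":0,"wx":0,"wy":0,"wz":0,"hand":0.5},
    {"dx":0,"dy":0,"dz":0,"wx":0,"wy":0,"wz":0,"hand":0.5},
    {"dx":0,"dy":0,"dz":0,"wx":0,"wy":0,"wz":0,"hand":0.5},
    {"dx":0,"dy":0,"dz":0,"wx":0,"wy":0,"wz":0,"hand":0.5},
    {"dx":0,"dy":0,"dz":20,"wx":0,"wy":0,"wz":0,"hand":0.5},
    {"dx":0,"dy":0,"dz":25,"wx":0,"wy":0,"wz":0,"hand":0.5},
    {"dx":0,"dy":0,"dz":25,"wx":0,"wy":0,"wz":0,"hand":0.5},
    {"dx":0,"dy":0,"dz":25,"wx":0,"wy":0,"wz":0,"hand":0.7},
    {"dx":0,"dy":0,"dz":25,"wx":0,"wy":0,"wz":0,"hand":1},
  ],
)

```text
time: 7.65
eef_pos: [554.1, -289.8, 255.7]
tcp_rot: [-3.141, 0.001, -3.141]
ft_force: [1.0, -0.0, 0.0]
grip_width: 0.767
grip_force: 0.0
```

Request:
play_rows(
  series=[
    {"dx":-2,"dy":11,"dz":2,"wx":0,"wy":0,"wz":-7,"hand":1},
    {"dx":-2,"dy":11,"dz":2,"wx":0,"wy":0,"wz":-7,"hand":1},
    {"dx":-2,"dy":11,"dz":2,"wx":0,"wy":0,"wz":-7,"hand":1},
    {"dx":-2,"dy":11,"dz":2,"wx":0,"wy":0,"wz":-7,"hand":1},
    {"dx":-2,"dy":11,"dz":2,"wx":0,"wy":0,"wz":-7,"hand":1},
    {"dx":-2,"dy":11,"dz":2,"wx":0,"wy":0,"wz":-7,"hand":1},
    {"dx":-2,"dy":11,"dz":2,"wx":0,"wy":0,"wz":-7,"hand":1},
    {"dx":-2,"dy":11,"dz":2,"wx":0,"wy":0,"wz":-7,"hand":1},
    {"dx":-2,"dy":11,"dz":2,"wx":0,"wy":0,"wz":-7,"hand":1},
    {"dx":-2,"dy":11,"dz":2,"wx":0,"wy":0,"wz":-7,"hand":1},
    {"dx":-2,"dy":11,"dz":2,"wx":0,"wy":0,"wz":-7,"hand":1},
    {"dx":-2,"dy":11,"dz":2,"wx":0,"wy":0,"wz":-7,"hand":1},
  ],
)

```text
time: 8.65
eef_pos: [530.0, -157.3, 278.5]
tcp_rot: [3.14, 0.0, 1.67]
ft_force: [-0.2, 0.2, -0.6]
grip_width: 1.002
grip_force: 0.0
```

Request:
play_rows(
  series=[
    {"dx":0,"dy":0,"dz":0,"wx":0,"wy":0,"wz":-6,"hand":1},
    {"dx":0,"dy":0,"dz":0,"wx":0,"wy":0,"wz":0,"hand":1},
    {"dx":0,"dy":0,"dz":0,"wx":0,"wy":0,"wz":0,"hand":1},
  ],
)

```text
time: 8.9
eef_pos: [530.1, -157.9, 278.3]
tcp_rot: [3.14, 0.0, 1.575]
ft_force: [0.3, 0.6, -0.1]
grip_width: 1.001
grip_force: 0.0
```

```bash
python3 - <<'E'
from h import *
d=grab('wrist','w5');o=monitor.get_obs();print(o['eef_pos'],o['tcp_rot'])
cv2.imwrite('pics/w5b.png',cv2.resize(d['pixels'][:,:,::-1],(800,600),interpolation=cv2.INTER_CUBIC))
E
```

```text
[ 529.97193809 -158.13012194  278.16911939] [3.14078263e+00 2.31008554e-04 1.57495299e+00]
```

View pics/w5b.png

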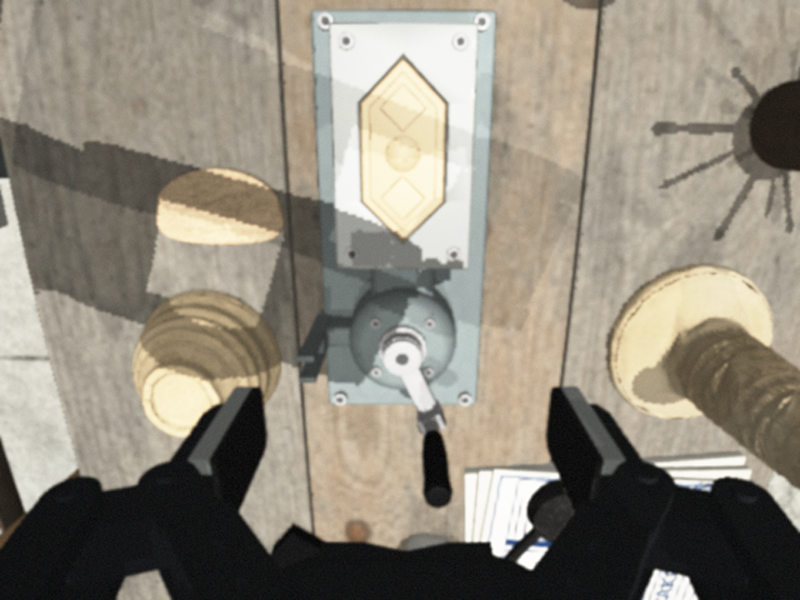

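```bash
python3 - <<'E'
from h import *
d=load('w5');f=.7
hsv=cv2.cvtColor(d['pixels'],cv2.COLOR_RGB2HSV)
roi=np.zeros((420,560),np.uint8);roi[34:172,246:320]=1
m=((hsv[:,:,1]>45)&(hsv[:,:,0]<30)&(hsv[:,:,0]>8)).astype(np.uint8)*roi
h=cv2.convexHull(max(cv2.findContours(m,0,2)[0],key=cv2.contourArea))
for z in(57,69):
  P=plane(d,h.reshape(-1,2),z)[:,:2].astype(np.float32);print(z,cv2.minAreaRect(P))
print('die',plane(d,np.array([(330,24),(476,24),(466,270),(337,270)])*f,60).round(1))
a=plane(d,np.array([(402,358),(430,418)])*f,80);print('arm',np.degrees(np.arctan2(*(a[1]-a[0])[:2])))
E
```

```text
57 ((527.3966064453125, -91.24432373046875), (126.18051147460938, 60.29103088378906), 89.68634796142578)
69 ((527.4636840820312, -90.72982025146484), (122.0078353881836, 58.29726028442383), 89.68639373779297)
die [[ 479.3   -7.9   60. ]
 [ 575.8   -7.5   60. ]
 [ 575.4 -176.5   60. ]
 [ 478.2 -176.8   60. ]]
arm 157.01590998160788
```

Request:
play_rows(
  series=[
    {"dx":-0.5,"dy":13.4,"dz":-30,"wx":0,"wy":0,"wz":0,"hand":1},
    {"dx":-0.5,"dy":13.4,"dz":-30,"wx":0,"wy":0,"wz":-0.3,"hand":1},
    {"dx":-0.5,"dy":13.4,"dz":-30,"wx":0,"wy":0,"wz":-0.3,"hand":1},
    {"dx":-0.5,"dy":13.4,"dz":-30,"wx":0,"wy":0,"wz":0,"hand":1},
    {"dx":-0.5,"dy":13.4,"dz":-30,"wx":0,"wy":0,"wz":0,"hand":1},
    {"dx":0,"dy":0,"dz":-30,"wx":0,"wy":0,"wz":0,"hand":1},
    {"dx":0,"dy":0,"dz":0,"wx":0,"wy":0,"wz":0,"hand":1},
    {"dx":0,"dy":0,"dz":0,"wx":0,"wy":0,"wz":0,"hand":1},
    {"dx":0,"dy":0,"dz":0,"wx":0,"wy":0,"wz":0,"hand":1},
  ],
)

```text
time: 9.7
eef_pos: [528.0, -91.7, 99.1]
tcp_rot: [3.14, 0.0, 1.561]
ft_force: [0.3, -0.2, -0.3]
grip_width: 1.002
grip_force: 0.0
```

Request:
play_rows(
  series=[
    {"dx":-0.4,"dy":0.5,"dz":-15,"wx":0,"wy":0,"wz":0.2,"hand":1},
    {"dx":0,"dy":0,"dz":-15,"wx":0,"wy":0,"wz":0,"hand":1},
    {"dx":0,"dy":0,"dz":-8,"wx":0,"wy":0,"wz":0,"hand":0.9},
    {"dx":0,"dy":0,"dz":-5,"wx":0,"wy":0,"wz":0,"hand":0.8},
    {"dx":0,"dy":0,"dz":0,"wx":0,"wy":0,"wz":0,"hand":0.75},
    {"dx":0,"dy":0,"dz":0,"wx":0,"wy":0,"wz":0,"hand":0.75},
    {"dx":0,"dy":0,"dz":0,"wx":0,"wy":0,"wz":0,"hand":0.75},
  ],
)

```text
time: 10.28
eef_pos: [527.3, -90.8, 55.7]
tcp_rot: [3.14, 0.0, 1.564]
ft_force: [0.1, -0.3, 0.0]
grip_width: 0.749
grip_force: 0.0
```

Request:
play_rows(
  series=[
    {"dx":0,"dy":0,"dz":0,"wx":0,"wy":0,"wz":0,"hand":0.68},
    {"dx":0,"dy":0,"dz":0,"wx":0,"wy":0,"wz":0,"hand":0.5},
    {"dx":0,"dy":0,"dz":0,"wx":0,"wy":0,"wz":0,"hand":0.5},
    {"dx":0,"dy":0,"dz":0,"wx":0,"wy":0,"wz":0,"hand":0.5},
    {"dx":0,"dy":0,"dz":0,"wx":0,"wy":0,"wz":0,"hand":0.5},
  ],
  grip_force=40,
)

```text
time: 10.7
eef_pos: [527.3, -90.7, 55.8]
tcp_rot: [3.14, 0.0, 1.564]
ft_force: [-1.1, -0.7, 9.9]
grip_width: 0.663
grip_force: 41.0
```

Request:
play_rows(
  series=[
    {"dx":0,"dy":0,"dz":2,"wx":0,"wy":0,"wz":0,"hand":0.5},
    {"dx":0,"dy":0,"dz":2,"wx":0,"wy":0,"wz":0,"hand":0.5},
    {"dx":0,"dy":0,"dz":3,"wx":0,"wy":0,"wz":0,"hand":0.5},
    {"dx":0,"dy":0,"dz":4,"wx":0,"wy":0,"wz":0,"hand":0.5},
    {"dx":0,"dy":0,"dz":5,"wx":0,"wy":0,"wz":0,"hand":0.5},
    {"dx":0,"dy":0,"dz":8,"wx":0,"wy":0,"wz":0,"hand":0.5},
    {"dx":0,"dy":0,"dz":12,"wx":0,"wy":0,"wz":0,"hand":0.5},
    {"dx":0,"dy":0,"dz":12,"wx":0,"wy":0,"wz":0,"hand":0.5},
    {"dx":0,"dy":0,"dz":0,"wx":0,"wy":0,"wz":0,"hand":0.5},
  ],
)

```text
time: 11.45
eef_pos: [527.9, -90.8, 105.2]
tcp_rot: [3.139, 0.001, 1.564]
ft_force: [1.5, 0.1, -1.1]
grip_width: 0.659
grip_force: 43.3
```

Request:
play_rows(
  series=[
    {"dx":0,"dy":0,"dz":25,"wx":0,"wy":0,"wz":0,"hand":0.5},
    {"dx":0,"dy":0,"dz":35,"wx":0,"wy":0,"wz":0,"hand":0.5},
    {"dx":0,"dy":0,"dz":35,"wx":0,"wy":0,"wz":0,"hand":0.5},
    {"dx":-6,"dy":10,"dz":30,"wx":0,"wy":0,"wz":0,"hand":0.5},
    {"dx":-6,"dy":20,"dz":20,"wx":0,"wy":0,"wz":0,"hand":0.5},
    {"dx":-6,"dy":25,"dz":10,"wx":0,"wy":0,"wz":0,"hand":0.5},
    {"dx":-6,"dy":25,"dz":0,"wx":0,"wy":0,"wz":0,"hand":0.5},
    {"dx":0,"dy":25,"dz":0,"wx":0,"wy":0,"wz":0,"hand":0.5},
    {"dx":0,"dy":25,"dz":0,"wx":0,"wy":0,"wz":0,"hand":0.5},
    {"dx":0,"dy":25,"dz":0,"wx":0,"wy":0,"wz":0,"hand":0.5},
    {"dx":0,"dy":25,"dz":0,"wx":0,"wy":0,"wz":0,"hand":0.5},
    {"dx":0,"dy":25,"dz":0,"wx":0,"wy":0,"wz":0,"hand":0.5},
  ],
)

```text
time: 12.45
eef_pos: [502.4, 115.6, 257.7]
tcp_rot: [-3.142, 0.0, 1.564]
ft_force: [-0.4, -0.2, -1.5]
grip_width: 0.658
grip_force: 44.3
```

Request:
play_rows(
  series=[
    {"dx":0,"dy":25,"dz":0,"wx":0,"wy":0,"wz":0,"hand":0.5},
    {"dx":0,"dy":20,"dz":0,"wx":0,"wy":0,"wz":0,"hand":0.5},
    {"dx":0,"dy":10,"dz":0,"wx":0,"wy":0,"wz":0,"hand":0.5},
    {"dx":0,"dy":0,"dz":0,"wx":0,"wy":0,"wz":0,"hand":0.5},
    {"dx":0,"dy":0,"dz":0,"wx":0,"wy":0,"wz":0,"hand":0.5},
    {"dx":0,"dy":0,"dz":0,"wx":0,"wy":0,"wz":0,"hand":0.5},
  ],
)

```text
time: 12.95
eef_pos: [502.6, 168.7, 257.7]
tcp_rot: [-3.141, 0.0, 1.564]
ft_force: [-1.2, 0.8, -2.2]
grip_width: 0.661
grip_force: 44.3
```

```bash
python3 - <<'E'
from h import *
d=grab('wrist','w6');o=monitor.get_obs();print(o['eef_pos'],o['tcp_rot'],o['ft_force'])
cv2.imwrite('pics/w6b.png',cv2.resize(d['pixels'][:,:,::-1],(800,600),interpolation=cv2.INTER_CUBIC))
E
```

```text
[502.65298996 168.5030525  257.75748768] [-3.14133976e+00  3.19397869e-04  1.56313807e+00] [ 0.01498135  0.63972338 -1.8456656 ]
```

View pics/w6b.png

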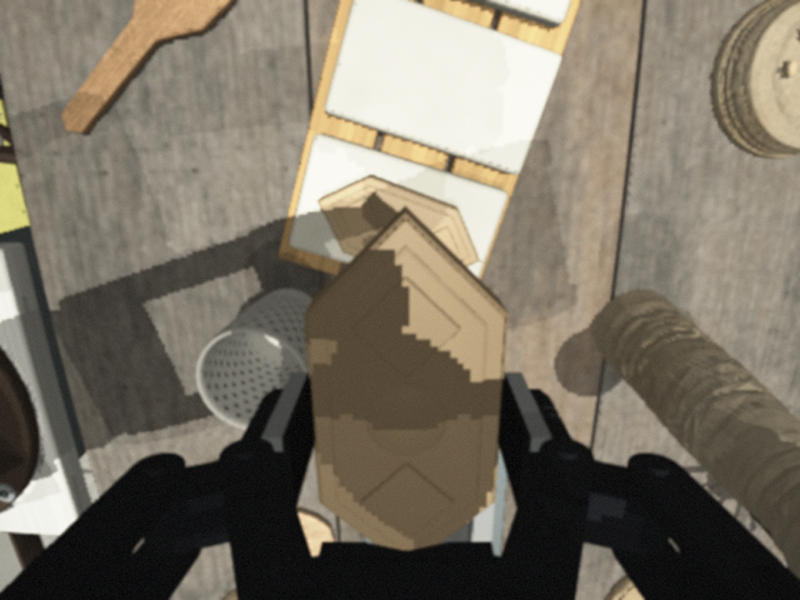

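Request:
play_rows(
  series=[
    {"dx":0,"dy":20,"dz":0,"wx":0,"wy":0,"wz":0,"hand":0.5},
    {"dx":0,"dy":20,"dz":0,"wx":0,"wy":0,"wz":0,"hand":0.5},
    {"dx":0,"dy":10,"dz":0,"wx":0,"wy":0,"wz":0,"hand":0.5},
    {"dx":0,"dy":0,"dz":0,"wx":0,"wy":0,"wz":0,"hand":0.5},
    {"dx":0,"dy":0,"dz":0,"wx":0,"wy":0,"wz":0,"hand":0.5},
    {"dx":0,"dy":0,"dz":0,"wx":0,"wy":0,"wz":0,"hand":0.5},
  ],
)

```text
time: 13.5
eef_pos: [502.7, 218.5, 257.8]
tcp_rot: [-3.141, 0.0, 1.564]
ft_force: [0.6, 0.5, -2.4]
grip_width: 0.662
grip_force: 44.3
```

```bash
python3 - <<'E'
from h import *
d=grab('wrist','w7');o=monitor.get_obs();T=o['eef_pos'];print(T,o['tcp_rot'])
hsv=cv2.cvtColor(d['pixels'],cv2.COLOR_RGB2HSV)
m=((hsv[:,:,1]<30)&(hsv[:,:,2]>200)).astype(np.uint8)
m=cv2.morphologyEx(m,cv2.MORPH_OPEN,np.ones((5,5)))
for c in cv2.findContours(m,0,2)[0]:
    if cv2.contourArea(c)<3000: continue
    P=plane(d,c.reshape(-1,2),40)[:,:2].astype(np.float32);print(cv2.boundingRect(c),cv2.contourArea(c),cv2.minAreaRect(P),cv2.boxPoints(cv2.minAreaRect(P)).round(0).tolist())
# held tile: pointed tip + shoulder corners at edge height
z=T[2]+13.2
print('tile pts rel',(plane(load('w6'),np.array([(405,208),(306,298),(506,302)])*.7,257.8+13)-[502.65,168.5,257.8]).round(1))
E
```

```text
[502.678042   218.51038074 257.81427977] [-3.14139307e+00  3.38966702e-04  1.56330302e+00]
(231, 47, 157, 121) 11632.0 ((527.5210571289062, 282.3747863769531), (83.03398895263672, 142.85348510742188), 72.00874328613281) [[447.0, 265.0], [583.0, 221.0], [608.0, 300.0], [472.0, 344.0]]
(251, 0, 154, 70) 3419.5 ((544.3447265625, 361.3134765625), (45.60517120361328, 142.09799194335938), 74.29822540283203) [[470.0, 359.0], [607.0, 320.0], [619.0, 364.0], [482.0, 402.0]]
tile pts rel [[ -0.   63.   13. ]
 [-27.4  38.6  13. ]
 [ 27.6  37.1  13. ]]
```

Request:
play_rows(
  series=[
    {"dx":2.2,"dy":5.8,"dz":-10,"wx":0,"wy":0,"wz":6.6,"hand":0.5},
    {"dx":2.3,"dy":5.8,"dz":-10,"wx":0,"wy":0,"wz":6.6,"hand":0.5},
    {"dx":2.2,"dy":5.8,"dz":-10,"wx":0,"wy":0,"wz":6.6,"hand":0.5},
    {"dx":2.3,"dy":5.8,"dz":-10,"wx":0,"wy":0,"wz":6.6,"hand":0.5},
    {"dx":2.2,"dy":5.8,"dz":-10,"wx":0,"wy":0,"wz":6.6,"hand":0.5},
    {"dx":2.3,"dy":5.8,"dz":-10,"wx":0,"wy":0,"wz":6.6,"hand":0.5},
    {"dx":2.2,"dy":5.8,"dz":-10,"wx":0,"wy":0,"wz":6.6,"hand":0.5},
    {"dx":2.3,"dy":5.8,"dz":-10,"wx":0,"wy":0,"wz":6.6,"hand":0.5},
    {"dx":2.2,"dy":5.8,"dz":-10,"wx":0,"wy":0,"wz":6.6,"hand":0.5},
    {"dx":2.3,"dy":5.8,"dz":-10,"wx":0,"wy":0,"wz":6.6,"hand":0.5},
    {"dx":2.2,"dy":5.8,"dz":-10,"wx":0,"wy":0,"wz":6.4,"hand":0.5},
    {"dx":0,"dy":0,"dz":0,"wx":0,"wy":0,"wz":0,"hand":0.5},
  ],
)

```text
time: 14.55
eef_pos: [527.1, 282.8, 146.2]
tcp_rot: [-3.14, -0.002, 2.833]
ft_force: [-1.5, -0.7, -3.4]
grip_width: 0.664
grip_force: 44.3
```

Request:
play_rows(
  series=[
    {"dx":0,"dy":0,"dz":0,"wx":0,"wy":0,"wz":0,"hand":0.5},
    {"dx":0,"dy":0,"dz":0,"wx":0,"wy":0,"wz":0,"hand":0.5},
    {"dx":0,"dy":0,"dz":0,"wx":0,"wy":0,"wz":0,"hand":0.5},
  ],
)

```text
time: 14.8
eef_pos: [527.7, 282.8, 148.6]
tcp_rot: [3.141, 0.001, 2.824]
ft_force: [-0.5, 0.0, -1.8]
grip_width: 0.668
grip_force: 44.3
```

Request:
play_rows(
  series=[
    {"dx":0,"dy":0,"dz":-20,"wx":0,"wy":0,"wz":0,"hand":0.5},
    {"dx":0,"dy":0,"dz":-25,"wx":0,"wy":0,"wz":0,"hand":0.5},
    {"dx":0,"dy":0,"dz":-25,"wx":0,"wy":0,"wz":0,"hand":0.5},
    {"dx":0,"dy":0,"dz":-20,"wx":0,"wy":0,"wz":0,"hand":0.5},
    {"dx":0,"dy":0,"dz":-10,"wx":0,"wy":0,"wz":0,"hand":0.5},
    {"dx":0,"dy":0,"dz":0,"wx":0,"wy":0,"wz":0,"hand":0.5},
    {"dx":0,"dy":0,"dz":0,"wx":0,"wy":0,"wz":0,"hand":0.5},
    {"dx":0,"dy":0,"dz":0,"wx":0,"wy":0,"wz":0,"hand":0.5},
  ],
)

```text
time: 15.47
eef_pos: [528.3, 283.6, 49.2]
tcp_rot: [3.14, 0.001, 2.827]
ft_force: [-0.5, 0.6, -1.7]
grip_width: 0.661
grip_force: 44.3
```

Request:
play_rows(
  series=[
    {"dx":0,"dy":0,"dz":-1.5,"wx":0,"wy":0,"wz":0,"hand":0.5},
    {"dx":0,"dy":0,"dz":-1.5,"wx":0,"wy":0,"wz":0,"hand":0.5},
    {"dx":0,"dy":0,"dz":-1,"wx":0,"wy":0,"wz":0,"hand":0.5},
    {"dx":0,"dy":0,"dz":0,"wx":0,"wy":0,"wz":0,"hand":0.5},
    {"dx":0,"dy":0,"dz":0,"wx":0,"wy":0,"wz":0,"hand":0.5},
  ],
)

```text
time: 15.88
eef_pos: [527.5, 283.2, 44.0]
tcp_rot: [3.141, 0.0, 2.827]
ft_force: [-0.1, -0.6, -1.8]
grip_width: 0.663
grip_force: 44.3
```

Request:
play_rows(
  series=[
    {"dx":0,"dy":-0.5,"dz":-0.8,"wx":0,"wy":0,"wz":0,"hand":0.5},
    {"dx":0,"dy":0,"dz":-0.8,"wx":0,"wy":0,"wz":0,"hand":0.5},
    {"dx":0,"dy":0,"dz":0,"wx":0,"wy":0,"wz":0,"hand":0.5},
    {"dx":0,"dy":0,"dz":0,"wx":0,"wy":0,"wz":0,"hand":0.5},
  ],
)

```text
time: 16.22
eef_pos: [527.4, 282.7, 42.2]
tcp_rot: [-3.141, -0.0, 2.827]
ft_force: [0.0, -0.1, -2.7]
grip_width: 0.664
grip_force: 44.3
```

Request:
play_rows(
  series=[
    {"dx":0,"dy":0,"dz":-0.6,"wx":0,"wy":0,"wz":0,"hand":0.5},
    {"dx":0,"dy":0,"dz":0,"wx":0,"wy":0,"wz":0,"hand":0.5},
    {"dx":0,"dy":0,"dz":0,"wx":0,"wy":0,"wz":0,"hand":0.5},
    {"dx":0,"dy":0,"dz":0,"wx":0,"wy":0,"wz":0,"hand":0.5},
  ],
)

```text
time: 16.55
eef_pos: [527.4, 282.7, 41.6]
tcp_rot: [3.142, -0.0, 2.827]
ft_force: [0.9, -0.5, -1.1]
grip_width: 0.662
grip_force: 44.3
```

Request:
play_rows(
  series=[
    {"dx":0,"dy":0,"dz":-0.5,"wx":0,"wy":0,"wz":0,"hand":0.5},
    {"dx":0,"dy":0,"dz":0,"wx":0,"wy":0,"wz":0,"hand":0.5},
    {"dx":0,"dy":0,"dz":0,"wx":0,"wy":0,"wz":0,"hand":0.5},
  ],
)

```text
time: 16.8
eef_pos: [527.4, 282.8, 41.6]
tcp_rot: [3.141, 0.0, 2.827]
ft_force: [-2.6, -1.2, 6.7]
grip_width: 0.662
grip_force: 45.2
```

Request:
play_rows(
  series=[
    {"dx":0,"dy":0,"dz":-0.5,"wx":0,"wy":0,"wz":0,"hand":0.5},
    {"dx":0,"dy":0,"dz":0,"wx":0,"wy":0,"wz":0,"hand":0.5},
    {"dx":0,"dy":0,"dz":0,"wx":0,"wy":0,"wz":0,"hand":0.5},
  ],
)

```text
time: 17.05
eef_pos: [527.4, 282.8, 41.5]
tcp_rot: [3.141, 0.0, 2.827]
ft_force: [-4.9, -3.4, 15.8]
grip_width: 0.665
grip_force: 46.1
```

Request:
play_rows(
  series=[
    {"dx":0,"dy":0,"dz":0.7,"wx":0,"wy":0,"wz":0,"hand":0.6},
    {"dx":0,"dy":0,"dz":0,"wx":0,"wy":0,"wz":0,"hand":0.68},
    {"dx":0,"dy":0,"dz":0,"wx":0,"wy":0,"wz":0,"hand":0.72},
    {"dx":0,"dy":0,"dz":0,"wx":0,"wy":0,"wz":0,"hand":0.78},
    {"dx":0,"dy":0,"dz":0,"wx":0,"wy":0,"wz":0,"hand":0.78},
    {"dx":0,"dy":0,"dz":0,"wx":0,"wy":0,"wz":0,"hand":0.78},
  ],
)

```text
time: 17.55
eef_pos: [527.4, 282.7, 41.2]
tcp_rot: [-3.142, -0.0, 2.827]
ft_force: [-0.1, 0.0, -0.4]
grip_width: 0.777
grip_force: 0.0
```

Request:
play_rows(
  series=[
    {"dx":0,"dy":0,"dz":8,"wx":0,"wy":0,"wz":0,"hand":0.78},
    {"dx":0,"dy":0,"dz":15,"wx":0,"wy":0,"wz":0,"hand":0.78},
    {"dx":0,"dy":0,"dz":30,"wx":0,"wy":0,"wz":0,"hand":0.78},
    {"dx":0,"dy":0,"dz":35,"wx":0,"wy":0,"wz":0,"hand":0.78},
    {"dx":18,"dy":-6,"dz":35,"wx":0,"wy":0,"wz":0,"hand":0.78},
    {"dx":25,"dy":-8,"dz":30,"wx":0,"wy":0,"wz":0,"hand":0.78},
    {"dx":25,"dy":-8,"dz":30,"wx":0,"wy":0,"wz":0,"hand":0.78},
    {"dx":0,"dy":0,"dz":10,"wx":0,"wy":0,"wz":0,"hand":0.78},
    {"dx":0,"dy":0,"dz":0,"wx":0,"wy":0,"wz":0,"hand":0.78},
    {"dx":0,"dy":0,"dz":0,"wx":0,"wy":0,"wz":0,"hand":0.78},
  ],
)

```text
time: 18.38
eef_pos: [595.0, 260.6, 234.6]
tcp_rot: [3.141, 0.0, 2.827]
ft_force: [-0.4, 0.9, 0.5]
grip_width: 0.781
grip_force: 0.0
```

```bash
python3 - <<'E'
from h import *
d=grab('wrist','w8');o=monitor.get_obs();print(o['eef_pos'],o['tcp_rot'],o['ft_force'])
cv2.imwrite('pics/w8b.png',cv2.resize(d['pixels'][:,:,::-1],(800,600),interpolation=cv2.INTER_CUBIC))
hsv=cv2.cvtColor(d['pixels'],cv2.COLOR_RGB2HSV)
m=((hsv[:,:,1]<30)&(hsv[:,:,2]>190)).astype(np.uint8)
for c in cv2.findContours(m,0,2)[0]:
    if cv2.contourArea(c)>3000: print('bat',cv2.boundingRect(c),cv2.minAreaRect(plane(d,c.reshape(-1,2),40)[:,:2].astype(np.float32)))
m=((hsv[:,:,1]>45)&(hsv[:,:,0]<30)&(hsv[:,:,0]>8)).astype(np.uint8)
for c in cv2.findContours(m,1,2)[0]:
    if cv2.contourArea(c)>2500: print('clay?',cv2.boundingRect(c),cv2.minAreaRect(plane(d,cv2.convexHull(c).reshape(-1,2),54.5)[:,:2].astype(np.float32)))
E
```

```text
[594.27995701 260.61525872 233.59635227] [-3.14078830e+00 -1.21916818e-03  2.82743836e+00] [-1.43924188  0.29890392 -0.21732803]
bat (236, 20, 93, 158) ((527.7020263671875, 282.6011657714844), (82.40211486816406, 143.3010711669922), 72.37943267822266)
bat (344, 10, 93, 159) ((549.3277587890625, 379.2972717285156), (83.01858520507812, 142.84837341308594), 73.98880004882812)
clay? (309, 265, 67, 101) ((770.6212768554688, 271.4073486328125), (66.85881042480469, 134.64968872070312), 84.54498291015625)
clay? (251, 32, 66, 139) ((529.0659790039062, 283.546875), (57.3567008972168, 120.17665100097656), 72.39985656738281)
clay? (361, 25, 69, 139) ((553.2237548828125, 379.7005615234375), (59.89775085449219, 120.10102844238281), 74.67464447021484)
clay? (234, 19, 97, 166) ((530.0269165039062, 281.3671875), (83.85507202148438, 144.343505859375), 71.90541076660156)
clay? (125, 17, 104, 161) ((496.87188720703125, 194.9495391845703), (85.35818481445312, 138.76605224609375), 73.22130584716797)
clay? (339, 6, 100, 165) ((546.9580078125, 374.40863037109375), (86.26438903808594, 141.1097412109375), 74.08199310302734)
clay? (0, 0, 560, 331) ((547.3908081054688, 212.69863891601562), (279.18585205078125, 642.5343017578125), 5.816441535949707)
```

View pics/w8b.png

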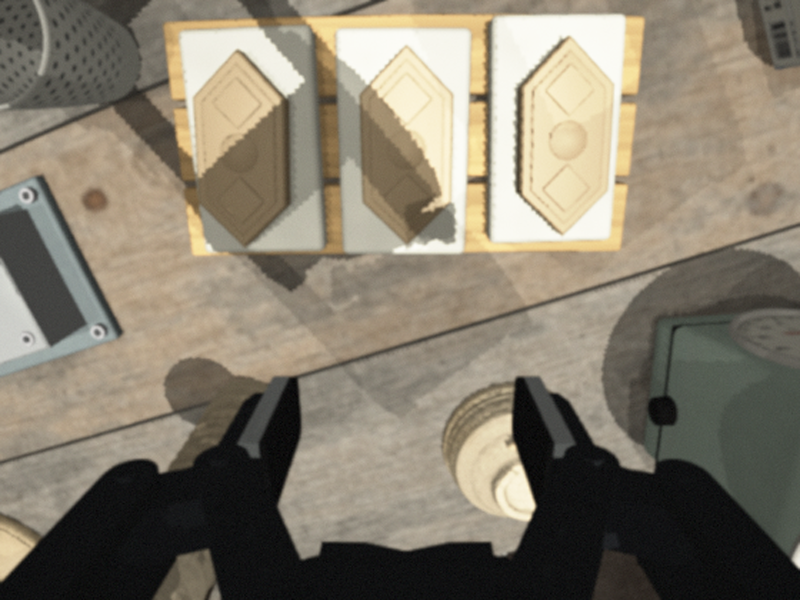

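The picture shows the tile face up on the middle bat at about (407,145). It sits within 2 mm of the bat's centre and parallel to it, and the neighbouring tiles at (240,150) and (567,135) are undisturbed.

```bash
python3 -c "
from station import manip
print(manip.close_job())"
```

```text
the job is handed in; nothing more can be done
None
```

I swung the grip upright, wound the crank to its stop, and laid the tile gently face up on the empty bat, within about 2 mm of its centre and in line with it; the job is handed in at about 18 s of the 72 s allowed.

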